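Prise open the sugar tin with the butter spreader

TASK

The hinged cover of the red sugar tin is tight: pick up the butter spreader, find the notch in the steel slide under the cover's front edge, push the blade in there over the brass sill and prise the cover up with it, keeping your fingers and hand off the cover until it is well ajar. Swing the cover right back so that it stands open by itself, upright or farther, and lay the spreader down flat on the striped place mat. Leave the spoon, the cup and the plate as they are.

Things in the scene. Friction and masses are not known exactly. Their poses are not given: they have to be found in the camera images.
- tin: Red sugar tin, 100 (x) x 90 (y) x 62 mm tall with cover, fixed. Origin: centre of its underside, z up; front: -x side. Under the cover's front edge is a 5 mm gap (z 53 to 58 mm), closed by a stiff 3 mm thick dark steel slide, 135 mm long, ends sticking out at the sides, with one notch 22 mm wide at its middle, the only way in. The notch's middle is anywhere in y -25 to +25 mm (not reported).
- sill (a point): Middle of the outer edge of the sill's top. The sill is a brass ledge along the tin's whole front, 90 mm wide, that sticks out 18 mm from the front; its top (z = 53 mm above the table) is level with the gap's floor. Site axes as the tin's: +x leads over the sill to the slide and its notch. Nothing solid lies behind the notch.
- cover: Red hinged cover with a cream panel, 100 x 90 x 4 mm, flush with the tin's sides, no handle. Origin on the hinge line (50 mm to +x of the tin's origin, 58 mm above the table, along the tin's y) at its underside; shut, its axes are the tin's. It opens upward about its +y, stop at 1.85 rad. Stiff friction hinge: about 3 N up at the front edge moves it; it stays where left.
- cover_edge (a point): Middle of the cover's front lower edge, 100 mm from the hinge line, straight above the slide's front when shut.
- spreader: Butter spreader, loose, 160 mm long, 70 g, lying flat on the place mat. Dark teal handle 90 (x) x 16 (y) x 14 mm (z); origin at the handle's centre on its underside, z up, +x towards the blade. Steel blade, 16 mm wide, 2 mm thick, round end, from x = 45 to 115 mm, 6 to 8 mm above the underside.
- spreader_tip (a point): End of the spreader's blade, in the middle of its thickness: x = 115 mm, z = 7 mm in the spreader's frame.
- mat: Stiff place mat with yellow and cream stripes, 280 (x) x 220 (y) x 3 mm, fixed on the table. Origin: centre of its underside.
- spoon: Teal spoon with a steel bowl, 160 mm long, loose on the mat beside the spreader (on either side of it). Bystander; lies along its own x, the bowl to +x.
- cup: Slate grey mug, 96 mm wide, 62 mm tall, loose, beyond the work. Bystander. Origin: centre of its underside.
- plate: Slate grey plate, 152 mm wide, with a croissant, 65 mm tall in all, loose, beyond the work. Bystander. Origin: centre of its underside.
Things that resemble listed ones, but are neither listed nor needed, are in the scene too. Of the things shaped like the tin, the red one is meant. There is more than one size of the spreader; the one meant has the size given above.

How it is judged:
By the outcome, as a careful person would: the job done as asked, in the order asked, and still so for the second after the job is handed in, with the robot touching nothing.
It also fails if it takes over 72 s, if anything falls off the work surface, if the arm or the gripper's body presses on something with over 40 N, if the wrist force passes 120 N, or if a joint passes its speed limit or range.

ROBOT

A 6-joint arm with a two-finger parallel gripper is mounted at the origin on the work surface. World frame = base frame: x ahead of the robot, y to its left, z up, the work surface at z = 0. Lengths are in m, angles in degrees, forces in N, time in s.
With the tool pointing down it reaches from about 0.35 to 0.875 m from the base axis. Payload 4.2 kg.
Tool frame: the origin (TCP) lies midway between the tips of the shut fingers; the grasp point (between the pads) lies 19 mm behind it; z points along the fingers, y is the line along which they close (so a half turn about z gives the same grasp; the last joint's range is limited). The gripper opens to 87 mm and grips with 3 to 60 N. Pads are 19 mm wide; open, the fingers measure 117 mm over their backs; the gripper's body (75 mm by 190 mm) begins 51 mm behind the grasp point.
Start: joints at [-58.35, 22.042, 0.453, 0, -68.411, -14.817], TCP at [0.181, -0.598, 0.223] pointing down, gripper open.
Joint ranges: [-179.83, 179.83], [-69.29, 118.12], [-61.27, 80.66], [-181.25, 117.63], [-171.15, -9.14], [-177.46, 177.46]. Speed limits (degrees/s): [159.86, 159.86, 180, 180, 180, 180].

INTERFACE

Orientations are given as a 3x3 rotation matrix whose columns are the frame's x, y, z axes.
In Python, from station import * gives the robot as it stands.
- The arm moves only by the tool move_arm, never from a script. Its argument "targets" is text: rows parted by semicolons, each of 4 numbers parted by spaces: the shift along the world's x, y, z in units of 25 mm (1.0 is 25 mm), then the turn about the world's z in units of 5 degrees (1.0 is 5 degrees). In form: tx ty tz spin; .... A call has 1 to 10 rows; each row shifts and turns the commanded pose from where the row before left it; what a row does not reach is not made up. A row lasts 1/12 s, in which the tool goes at most 41.7 mm and 7.16 degrees, less where a joint would pass 70% of its speed; a pose out of reach is approached as far as the arm can. A call is refused whole if a number of a shift passes 1 or a number of a turn 1, either way. A call with a gripper value outside its range is refused whole. "gripper" is the finger opening in mm, from 0 to 87, set as the call begins (left out, the last holds). The fingers move at their own pace and stop on an object; the grip force is fixed at half the most. Time passes only in rows, so rows that do not move let the fingers close. It gives the time, the measured TCP pose, the force, the opening and the grip force at its end, in the units of the state.
- sense(): the state, without advancing time (a new reading comes with each control period).
- capture(name): name is "side" or "top"; returns a dict with "image" (400x640x3 uint8, blue, green, red), "fx", "fy", "cx", "cy" (pixels), "D" ([k1, k2, p1, p2, k3] as OpenCV has them; the pictures are not rectified), "world_from_camera" (4x4, takes a point from camera to world coordinates). Camera axes: x right, y up, looking along -z (the intrinsics and any distortion apply to the point x, -y, -z); pixel columns grow to the right and rows downward; lengths in m; the calibration is good to about 2 mm. A picture is of the moment at which its call begins. There is no depth.
- finish_job(): hands the job in; it is judged then, once.
The state is a dict: "time_s": time; "joints": joint angles; "joint_velocities": joint speeds; "effort": joint torques, N m; "tcp_pos": TCP position; "ee_rot": TCP orientation; "wrist_force": force on the tool from outside, world axes, zero at the start; "moment": the same for the moment, N m; "gripper_width": opening from 0.0 (shut) to 1.0 (fully open); "gripper_force": force on a finger pad.
Only numpy, scipy, OpenCV 4.12 (cv2) and the standard library are available. Lean on these libraries where they do the work, as an engineer would, in place of code of your own. Each camera call takes 0.05 s, during which the arm holds its last target. There are 200 camera calls.

## Working session

There is one attempt and no reset: what is moved stays moved. The work goes in short steps, Python scripts to look and compute and a tool call to move; the robot and the scene stay as the last step left them, time stands still between calls to the robot, and variables do not carry over. Pictures are saved under pics/ and viewed, at most 10 in all, crops included, and the job is handed in when it is done.

Besides the shell and the picture viewer there is one more tool, called after "Request:" as a command line: name --argument value ..., lists and objects as JSON in quotes. move_arm: Moves the arm, as the interface text tells. Its arguments: {"type":"object","properties":{"targets":{"type":"string"},"gripper":{"type":"number"}},"required":["targets"]}

```bash
mkdir -p pics; ls; python3 - <<'E'
from station import *
import cv2,pickle
for n in ("side","top"):
    c=capture(n); pickle.dump(c,open(f"{n}0.pkl","wb")); cv2.imwrite(f"pics/{n}0.png",cv2.resize(c["image"],(800,500)))
    print(n,c["fx"],c["fy"],c["cx"],c["cy"],c["D"],c["world_from_camera"])
s=sense();print(s)
E
```

```text
pics
side 421.97164315454734 421.97164315454734 319.0947611994202 201.76767581797273 [0.00138352 0.         0.         0.         0.        ] [[ 0.99398808  0.074289   -0.08042912  0.54281607]
 [-0.10638359  0.48161067 -0.86990442 -0.94754506]
 [-0.02588881  0.87323096  0.4866184   0.56623693]
 [ 0.          0.          0.          1.        ]]
top 510.93367545436365 510.93367545436365 325.8372055526303 195.67363692064438 [0.00033946 0.         0.         0.         0.        ] [[ 1.01550761e-01  9.73878910e-01 -2.03094343e-01  3.70806867e-01]
 [-9.94830351e-01  9.93868166e-02 -2.08526468e-02 -9.15366432e-02]
 [-1.23052762e-04  2.04162019e-01  9.78937105e-01  1.28793394e+00]
 [ 0.00000000e+00  0.00000000e+00  0.00000000e+00  1.00000000e+00]]
{'time_s': 0.1, 'joints': array([-5.83495812e+01,  2.20861308e+01,  3.88531791e-01, -2.45117904e-02,
       -6.84127225e+01, -1.48185690e+01]), 'joint_velocities': array([-0.0475135 , -0.22630685,  0.20933446,  0.08925788,  0.01077331,
       -0.12733752]), 'effort': array([-2.30149763e-04, -3.91690421e+01,  1.87935269e+01,  4.23189327e+00,
        1.34459976e-02, -7.10994595e-05]), 'tcp_pos': array([ 0.18085509, -0.59769913,  0.22157977]), 'ee_rot': array([[-9.57204322e-01, -2.89412224e-01, -6.71709630e-04],
       [-2.89412984e-01,  9.57202544e-01,  1.84780288e-03],
       [ 1.08185426e-04,  1.96312639e-03, -9.99998067e-01]]), 'wrist_force': array([-0.01233746,  0.17274367, -0.10236671]), 'moment': array([0.02562254, 0.00658245, 0.01181624]), 'gripper_force': 0.0, 'gripper_width': 1.002773295322003}
```

View pics/side0.png

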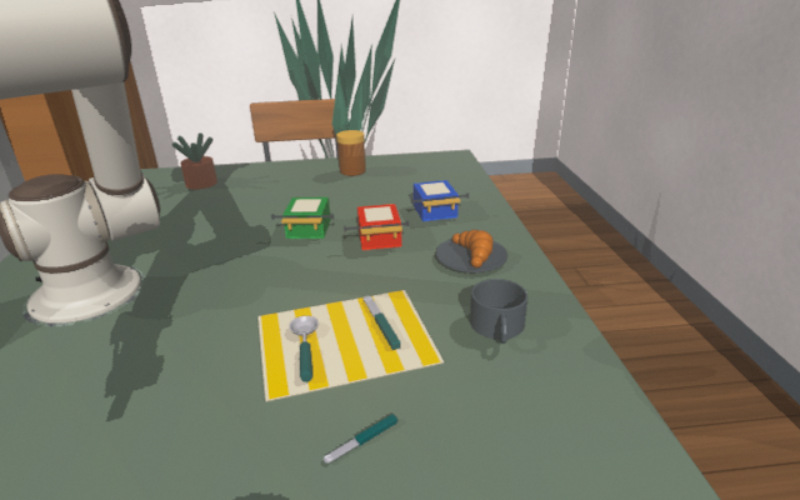

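View pics/top0.png

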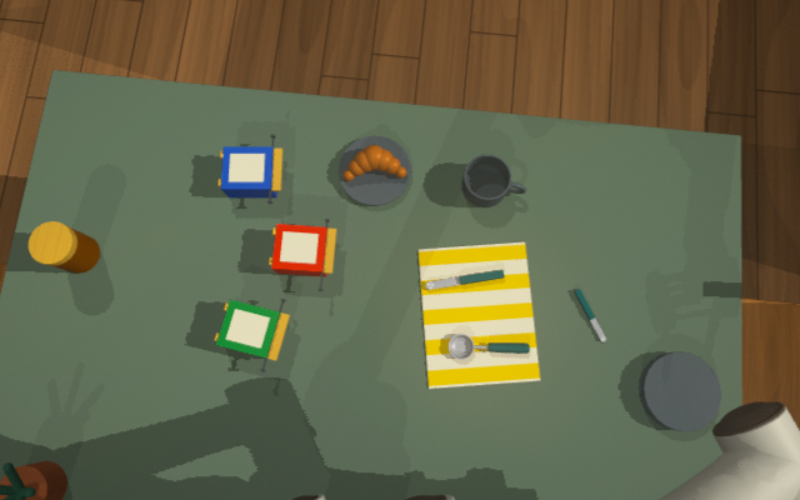

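The overview shows the red tin at about (303,250) in the top view and (380,227) in the side view. The spreader is on the mat at about (465,279) top and (382,322) side. The spoon is beside it, and a smaller knife lies off the mat. Next come enlarged crops.

```bash
python3 - <<'E'
import cv2,pickle,numpy as np
I={n:pickle.load(open(f"{n}0.pkl","rb"))["image"] for n in("side","top")}
def cr(n,x,y,w,s):
    h=w*3//4
    im=cv2.resize(I[n][y:y+h,x:x+w],(400,300),interpolation=cv2.INTER_CUBIC)
    return im
# top tin: origin(205,172) w80 s5 ; side tin (270,158) w64? ; 
a=cr("top",205,172,80,5); b=cr("side",268,158,64,0); c=cr("top",332,195,80,0); d=cr("side",276,228,64,0)
cv2.imwrite("pics/crop.png",np.vstack([np.hstack([a,b]),np.hstack([c,d])]))
E
```

```text
(no output)
```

View pics/crop.png

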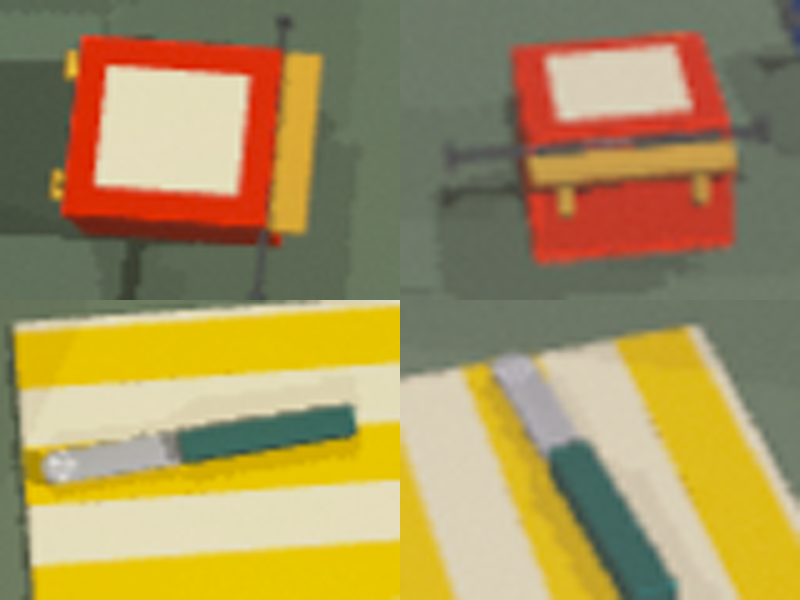

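The crop shows the tin's cover corners at top (82,37), (282,50), (268,228) and (63,214). The slide's ends in the side view are at (450,155) and (767,128), with a gap (notch) near x≈605. The spreader tip is at (42,467) in the top crop and (513,357) in the side crop. I'll fit the poses from these.

```bash
cat > h.py <<'E'
import numpy as np,cv2,pickle
from scipy.optimize import least_squares
C={n:pickle.load(open(f"{n}0.pkl","rb")) for n in("side","top")}
def proj(n,P):
    c=C[n];T=np.linalg.inv(c["world_from_camera"]);p=np.atleast_2d(P)@T[:3,:3].T+T[:3,3]
    p=p*[1,-1,-1];K=np.array([[c["fx"],0,c["cx"]],[0,c["fy"],c["cy"]],[0,0,1]])
    return cv2.projectPoints(p,np.zeros(3),np.zeros(3),K,np.array(c["D"]))[0][:,0]
def tri(a,b): # side px, top px
    f=lambda P:np.r_[proj("side",P)[0]-a,proj("top",P)[0]-b]
    r=least_squares(f,[.5,0,.05]);return r.x,np.abs(r.fun).max()
def pose(p,L):
    c,s=np.cos(p[2]),np.sin(p[2]);return np.array(L)@np.array([[c,s,0],[-s,c,0],[0,0,1]])+[p[0],p[1],p[3] if len(p)>3 else 0]
E
python3 - <<'E'
from h import *
tt=lambda u,v:((u+.5)/5-.5+205,(v+.5)/5-.5+172)
ts=lambda u,v:((u-400+.5)/6.25-.5+268,(v+.5)/6.25-.5+158)
st=lambda u,v:((u+.5)/5-.5+332,(v-300+.5)/5-.5+195)
ss=lambda u,v:((u-400+.5)/6.25-.5+276,(v-300+.5)/6.25-.5+228)
# cover top corners: local (x,y): far = +x ; tin +y = world -x
L={"f-":(50,-45,62),"n-":(-50,-45,62),"n+":(-50,45,62),"f+":(50,45,62),"so+":(-68,45,53),"so-":(-68,-45,53)}
T={"f-":(82,37),"n-":(282,50),"n+":(268,228),"f+":(63,214),"so-":(322,55),"so+":(306,234)}
S={"f+":(512,47),"f-":(703,33),"n-":(727,125),"n+":(525,143)}
for k in S: x,e=tri(ts(*S[k]),tt(*T[k]));print(k,(x*1e3).round(1),round(e,2))
def fun(p,full=False):
    r=[proj("top",pose(p,np.array(L[k])/1e3))[0]-tt(*T[k]) for k in T]+[proj("side",pose(p,np.array(L[k])/1e3))[0]-ts(*S[k]) for k in S]
    return np.ravel(r)
r=least_squares(fun,[.6,.2,1.5,0],x_scale=[.01,.01,.1,.01]);print("tin",(r.x*1e3).round(1),np.degrees(r.x[2]),r.fun.round(1))
tin=r.x
# slide ends, side view
def e(uv,n):
    f=lambda q:proj(n,pose(tin,[(q[1],q[0],.0555)]))[0]-uv
    return (least_squares(f,[0,-.05],x_scale=.01).x*1e3).round(1)
print("slide ends (y,x)",e(ts(450,155),"side"),e(ts(767,128),"side"),e(tt(284,20),"top"),"notch edges",e(ts(578,145),"side"),e(ts(632,140),"side"))
x,er=tri(ss(513,357),st(42,467));print("tip",(x*1e3).round(1),er)
x,er=tri(ss(567,447),st(178,445));print("junction",(x*1e3).round(1),er)
LT={"tip":(115,0,7),"jl":(45,8,14),"jr":(45,-8,14),"el":(-45,8,14),"er":(-45,-8,14)}
UT={"tip":(42,467),"jr":(177,431),"jl":(181,460),"er":(351,404),"el":(356,433)}
US={"tip":(513,357),"jl":(551,453),"jr":(583,440)}
def g(p):return np.ravel([proj("top",pose(p,np.array(LT[k])/1e3))[0]-st(*UT[k]) for k in UT]+[proj("side",pose(p,np.array(LT[k])/1e3))[0]-ss(*US[k]) for k in US])
r=least_squares(g,[.6,-.2,1.5,0],x_scale=[.01,.01,.1,.01]);print("spr",(r.x*1e3).round(1),np.degrees(r.x[2]),r.fun.round(1))
np.save("p.npy",[tin,r.x])
c=C["side"]["image"][168:192,276:326]
cv2.imwrite("pics/slide.png",cv2.resize(c,(800,384),interpolation=cv2.INTER_CUBIC))
E
```

```text
f+ [552.4 193.3  59.6] 0.01
f- [642.2 197.1  58.3] 0.3
n- [644.5  97.8  57.8] 0.28
n+ [555.2  93.1  58.2] 0.32
tin [ 598.6  145.3 1604.4   -3.6] 91.92349196772523 [ 0.1 -0.2  0.4 -0.1 -0.3  0.2 -0.1  0.2  0.   0.2 -0.1  0.1 -0.1  0.3
 -0.4  0.1  0.6 -0.2  0.4 -0.3]
slide ends (y,x) [ 78.9 -43.9] [-62.  -43.9] [-61.6 -47.7] notch edges [ 22.6 -44.8] [ -1.5 -44.4]
tip [ 557.2 -108.3    7. ] 0.01744445475171119
junction [ 573.8 -175.5   11.6] 0.31067629086621196
spr [ 5.8530e+02 -2.1930e+02  1.8229e+03 -1.5000e+00] 104.44182395740935 [-0.2  0.3 -0.2 -0.2  0.   0.2  0.1 -0.   0.2  0.4 -0.2  0.5 -0.4 -0.5
  1.2 -0. ]
```

View pics/slide.png

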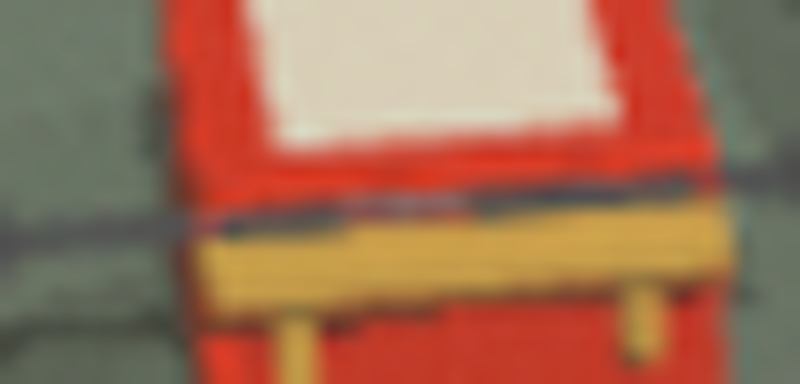

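The notch spans x≈350–470 in the enlarged crop, so its centre is at tin y ≈ +8.4 mm, which agrees with the midpoint of the slide's ends. Both fits read about 4 mm low against the stated heights. That looks like calibration bias, so I'll settle heights by touch. Now I'll move to the spreader.

Request:
move_arm --targets "0.85 0.9 0 1; 0.85 0.9 0 1; 0.85 0.9 0 1; 0.85 0.9 0 1; 0.85 0.9 0 1; 0.85 0.9 0 1; 0.85 0.9 0 1; 0.85 0.9 0 1; 0.85 0.9 0 1" --gripper 45

```text
time_s: 0.85
tcp_pos: [0.3729, -0.3942, 0.2222]
ee_rot: [[-0.468, -0.884, -0.001], [-0.884, 0.468, 0.001], [-0.0, 0.001, -1.0]]
wrist_force: [0.7, -0.3, -0.4]
gripper_width: 0.528
gripper_force: 0.0
```

Request:
move_arm --targets "0.85 0.9 0 1; 0.85 0.9 0 1; 0.85 0.9 -0.5 1; 0.85 0.9 -0.5 1; 0.85 0.9 -1 1; 0.85 0.9 -1 1; 0.85 0.9 -1 1; 0 0 0 0.5; 0 0 0 0; 0 0 0 0"

```text
time_s: 1.68
tcp_pos: [0.521, -0.2381, 0.1222]
ee_rot: [[0.162, -0.987, -0.001], [-0.987, -0.162, -0.0], [-0.0, 0.001, -1.0]]
wrist_force: [0.1, -0.2, 0.3]
gripper_width: 0.517
gripper_force: 0.0
```

Request:
move_arm --targets "0.8 0.8 -0.6 0.5; 0.8 0.8 -0.6 0.5; 0.6 0.5 -0.6 0; 0 0 -0.6 0; 0 0 -0.6 0; 0 0 0 0; 0 0 0 0"

```text
time_s: 2.27
tcp_pos: [0.5756, -0.1866, 0.048]
ee_rot: [[0.246, -0.969, -0.0], [-0.969, -0.246, -0.0], [0.0, 0.0, -1.0]]
wrist_force: [-0.2, -0.0, -0.1]
gripper_width: 0.518
gripper_force: 0.0
```

```bash
python3 - <<'E'
from station import *
import cv2,pickle,numpy as np
s=sense();print(s["tcp_pos"],s["joints"].round(1))
o=[]
a=capture("top")["image"][185:260,325:425];b=capture("side")["image"][215:290,270:370]
cv2.imwrite("pics/g1.png",np.hstack([cv2.resize(x,(400,300),interpolation=2) for x in(a,b)]))
E
```

```text
[ 0.57563306 -0.18658882  0.04795226] [ -2.6  30.  -14.4   0.  -45.6  16.9]
```

View pics/g1.png

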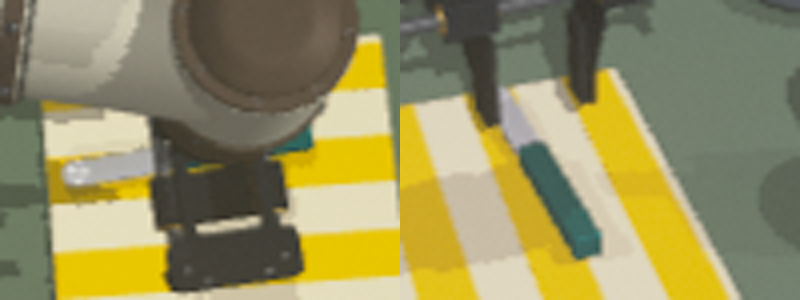

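The fingers straddle the spreader near the front of its handle (side crop tips at (487,122) and (583,102)). Descending and closing.

Request:
move_arm --targets "0 0 -0.6 0; 0 0 -0.6 0; 0 0 -0.3 0; 0 0 -0.16 0; 0 0 0 0; 0 0 0 0; 0 0 0 0"

```text
time_s: 2.95
tcp_pos: [0.5768, -0.1859, 0.0071]
ee_rot: [[0.248, -0.969, 0.002], [-0.969, -0.248, -0.0], [0.001, -0.002, -1.0]]
wrist_force: [-0.0, 0.8, 1.1]
gripper_width: 0.518
gripper_force: 0.0
```

Request:
move_arm --targets "0 0 0 0; 0 0 0 0; 0 0 0 0; 0 0 0 0; 0 0 0 0; 0 0 0 0; 0 0 0 0; 0 0 0 0" --gripper 0

```text
time_s: 3.62
tcp_pos: [0.576, -0.1857, 0.0061]
ee_rot: [[0.248, -0.969, 0.0], [-0.969, -0.248, 0.0], [0.0, -0.0, -1.0]]
wrist_force: [-0.4, 0.6, 0.8]
gripper_width: 0.181
gripper_force: 30.0
```

Request:
move_arm --targets "0 0 0.4 0; 0 0 0.6 0; 0 0 0.9 0; 0 0 0.9 0; 0.1 0.6 0 -0.5; 0.1 0.8 0 -0.5; 0.1 0.8 0 -0.5; 0.1 0.8 0 -0.5; 0.1 0.8 0 -0.5; 0.1 0.8 0 0"

```text
time_s: 4.45
tcp_pos: [0.5909, -0.0698, 0.0766]
ee_rot: [[0.03, -1.0, 0.0], [-1.0, -0.03, 0.0], [-0.0, -0.0, -1.0]]
wrist_force: [1.0, 0.1, -1.6]
gripper_width: 0.177
gripper_force: 30.0
```

Request:
move_arm --targets "0.1 0.8 0 0; 0.08 0.8 0 0; 0 0.6 0 0; 0 0 0 0; 0 0 0 0; 0 0 0 0"

```text
time_s: 4.95
tcp_pos: [0.5953, -0.016, 0.0763]
ee_rot: [[0.032, -0.999, -0.0], [-0.999, -0.032, -0.0], [0.0, 0.0, -1.0]]
wrist_force: [0.0, -1.0, -0.1]
gripper_width: 0.18
gripper_force: 30.0
```

```bash
python3 - <<'E'
from station import *
import cv2,pickle,numpy as np
s=sense();print(s["tcp_pos"],s["ee_rot"].round(4)[:2,1],s["wrist_force"])
for n in("top","side"): pickle.dump(capture(n),open(n+"1.pkl","wb"))
L=lambda n:pickle.load(open(n+"1.pkl","rb"))["image"]
a=L("top")[172:247,215:315];b=L("side")[160:235,258:358]
cv2.imwrite("pics/g2.png",np.vstack([cv2.resize(x,(400,300),interpolation=2) for x in(a,)]+[cv2.resize(b,(800,600),interpolation=2)[:0,:400]]) if 0 else np.hstack([cv2.resize(x,(400,300),interpolation=2) for x in(a,b)]))
cv2.imwrite("pics/g3.png",cv2.resize(b,(800,600),interpolation=2))
E
```

```text
[ 0.59532755 -0.01603967  0.07630951] [-0.9995 -0.0318] [ 0.03843955 -1.0271037  -0.13026972]
```

View pics/g2.png

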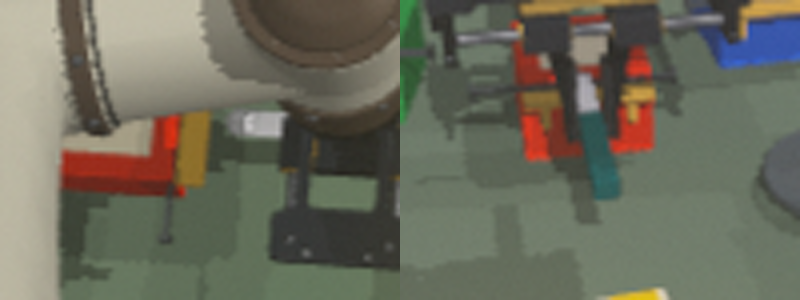

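The tip shows at about (232,125) in the top crop and (583,75) in the side crop, in front of the sill and clear of it. I'll triangulate it to find the bias between the camera and the robot.

```bash
python3 - <<'E'
from h import *
t=((232.5)/4-.5+215,(125.5)/4-.5+172); s=((183.5)/4-.5+258,(75.5)/4-.5+160)
x,e=tri(s,t);print((x*1e3).round(1),e)
print(proj("top",[.5927,.064,.0802]),t,proj("side",[.5927,.064,.0802]),s)
E
```

```text
[593.6  60.5  76.3] 0.9111354404358281
[[271.01101685 201.90900166]] (272.625, 202.875) [[301.98006661 176.74076993]] (303.375, 178.375)
```

View pics/g3.png

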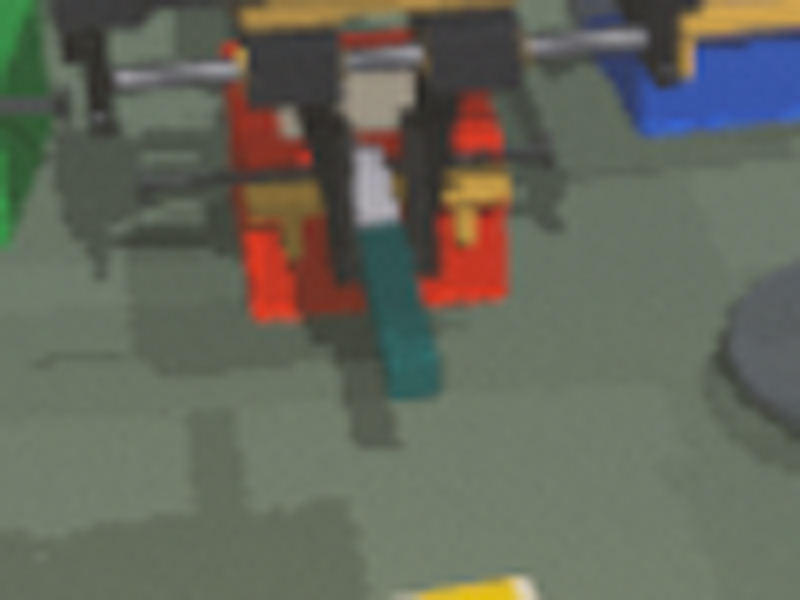

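The tip is at (370,148) in the enlarged side crop. Relative to the notch it needs about 1 mm towards −x and 34 mm forward to reach the slide. I'll move over the sill, then lower.

Request:
move_arm --targets "-0.04 0.5 0 0; -0.04 0.5 0 0; 0 0 -0.3 0; 0 0 -0.3 0; 0 0 -0.2 0; 0 0 0 0; 0 0 0 0; 0 0 0 0"

```text
time_s: 5.72
tcp_pos: [0.5936, 0.0091, 0.056]
ee_rot: [[0.032, -0.999, -0.0], [-0.999, -0.032, -0.0], [0.0, 0.0, -1.0]]
wrist_force: [-0.4, 0.8, -0.2]
gripper_width: 0.18
gripper_force: 30.0
```

Request:
move_arm --targets "0 0 -0.06 0; 0 0 -0.04 0; 0 0 -0.04 0; 0 0 -0.04 0; 0 0 0 0; 0 0 0 0; 0 0 0 0"

```text
time_s: 6.3
tcp_pos: [0.5935, 0.0093, 0.0516]
ee_rot: [[0.032, -0.999, 0.0], [-0.999, -0.032, -0.0], [0.0, -0.0, -1.0]]
wrist_force: [-0.3, 0.4, -1.1]
gripper_width: 0.181
gripper_force: 30.0
```

Request:
move_arm --targets "0 0 -0.03 0; 0 0 -0.03 0; 0 0 0 0; 0 0 0 0"

```text
time_s: 6.63
tcp_pos: [0.5935, 0.0093, 0.05]
ee_rot: [[0.032, -0.999, -0.0], [-0.999, -0.032, -0.0], [0.0, 0.0, -1.0]]
wrist_force: [0.1, 0.2, -0.1]
gripper_width: 0.182
gripper_force: 30.0
```

Request:
move_arm --targets "0 0 -0.03 0; 0 0 0 0; 0 0 0 0; 0 0 0 0"

```text
time_s: 6.97
tcp_pos: [0.5936, 0.0093, 0.0495]
ee_rot: [[0.032, -0.999, 0.0], [-0.999, -0.032, 0.0], [0.0, -0.0, -1.0]]
wrist_force: [-0.9, 0.6, 0.8]
gripper_width: 0.181
gripper_force: 30.0
```

Request:
move_arm --targets "0 0 -0.03 0; 0 0 0 0; 0 0 0 0; 0 0 0 0"

```text
time_s: 7.3
tcp_pos: [0.5937, 0.0093, 0.0488]
ee_rot: [[0.032, -0.999, 0.0], [-0.999, -0.032, 0.0], [-0.0, -0.0, -1.0]]
wrist_force: [-0.5, -0.5, 2.8]
gripper_width: 0.178
gripper_force: 30.0
```

```bash
python3 - <<'E'
from station import *
s=sense();print(s["tcp_pos"],s["wrist_force"],s["moment"])
import cv2
for i in range(3): capture("side");s=sense();print(s["wrist_force"].round(2),s["moment"].round(3))
E
```

```text
[0.5936564  0.00931343 0.04881561] [-0.4821579  -0.53874143  2.82383939] [ 0.18508367  0.2907158  -0.0014132 ]
[-0.67 -0.82  2.39] [0.191 0.312 0.047]
[-1.14  0.31  1.79] [0.152 0.278 0.01 ]
[-0.16  0.06  2.39] [0.132 0.264 0.073]
```

The blade touches the sill at TCP z ≈ 49.7, as predicted. I'll raise it to mid-gap and slide in.

Request:
move_arm --targets "0 0 0.1 0; 0 0 0 0; 0 0.15 0 0; 0 0.15 0 0; -0.01 0.15 0 0; -0.01 0.15 0 0; 0 0 0 0; 0 0 0 0"

```text
time_s: 8.12
tcp_pos: [0.5929, 0.0247, 0.051]
ee_rot: [[0.033, -0.999, -0.0], [-0.999, -0.033, -0.0], [0.0, 0.0, -1.0]]
wrist_force: [0.0, 1.1, -0.8]
gripper_width: 0.18
gripper_force: 30.0
```

Request:
move_arm --targets "0 0.15 0 0; 0 0.15 0 0; -0.01 0.15 0 0; -0.01 0.15 0 0; 0 0 0 0; 0 0 0 0"

```text
time_s: 8.62
tcp_pos: [0.5925, 0.0396, 0.0511]
ee_rot: [[0.033, -0.999, 0.0], [-0.999, -0.033, 0.0], [-0.0, -0.0, -1.0]]
wrist_force: [-0.9, -0.3, -1.0]
gripper_width: 0.18
gripper_force: 30.0
```

```bash
python3 - <<'E'
from station import *
import cv2
for i in range(2): b=capture("side")["image"];s=sense();print(s["tcp_pos"].round(4),s["wrist_force"].round(2))
cv2.imwrite("pics/g4.png",cv2.resize(b[150:225,258:358],(800,600),interpolation=2))
E
```

```text
[0.5925 0.0394 0.051 ] [-0.35  0.01 -1.06]
[0.5925 0.0393 0.051 ] [ 0.27  0.91 -1.44]
```

View pics/g4.png

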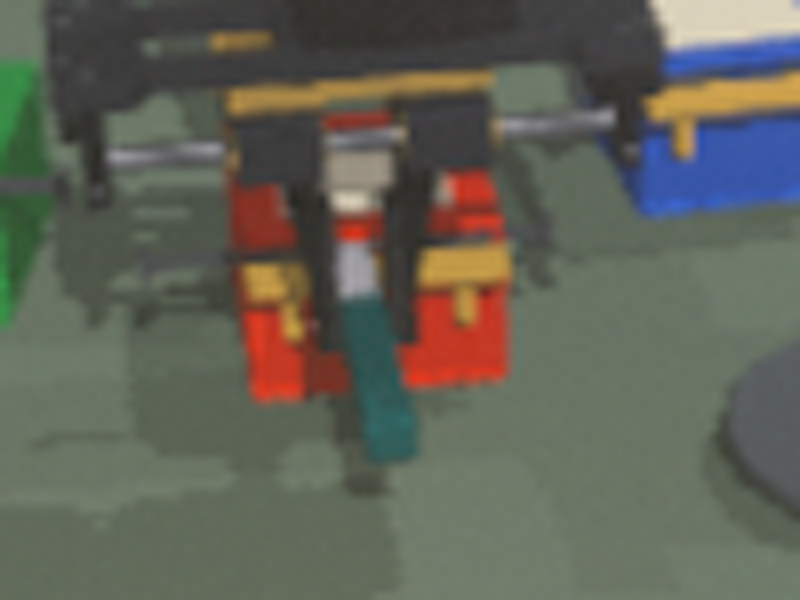

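The blade enters under the cover's front edge at (353,240) in the crop, with no contact force. Prising slowly.

Request:
move_arm --targets "0 0 0.1 0; 0 0 0.1 0; 0 0 0.1 0; 0 0.02 0.1 0; 0 0.03 0.1 0; 0 0 0.1 0; 0 0 0 0; 0 0 0 0"

```text
time_s: 9.38
tcp_pos: [0.5921, 0.0402, 0.0661]
ee_rot: [[0.032, -0.999, -0.001], [-0.999, -0.032, -0.0], [0.0, 0.001, -1.0]]
wrist_force: [-0.7, -2.7, -3.7]
gripper_width: 0.178
gripper_force: 30.0
```

```bash
python3 - <<'E'
from station import *
import cv2
for i in range(2): b=capture("side")["image"];s=sense();print(s["tcp_pos"].round(4),s["wrist_force"].round(2),s["gripper_width"])
cv2.imwrite("pics/g5.png",cv2.resize(b[140:215,258:358],(800,600),interpolation=2))
E
```

```text
[0.5921 0.0403 0.066 ] [-1.22 -2.38 -4.04] 0.17749442582549513
[0.5922 0.0403 0.066 ] [-0.1  -2.56 -3.24] 0.17929403947446995
```

View pics/g5.png

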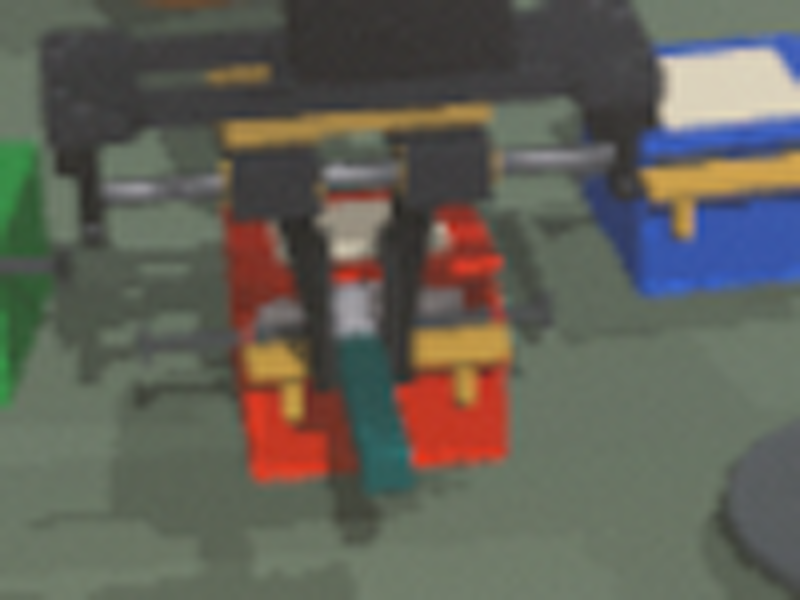

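The cover is ajar: its edge is raised at about (440,268) and the opening is visible below it. The force is about 4 N. I'll follow the arc.

Request:
move_arm --targets "0 0.05 0.18 0; 0 0.05 0.18 0; 0 0.05 0.17 0; -0.01 0.08 0.17 0; -0.01 0.08 0.17 0; 0 0.08 0.16 0; -0.01 0.16 0.23 0; -0.01 0.16 0.22 0; 0 0 0 0"

```text
time_s: 10.23
tcp_pos: [0.592, 0.0593, 0.1046]
ee_rot: [[0.033, -0.999, 0.002], [-0.999, -0.033, 0.001], [-0.001, -0.002, -1.0]]
wrist_force: [-0.1, -2.3, -3.7]
gripper_width: 0.18
gripper_force: 30.0
```

Request:
move_arm --targets "-0.01 0.2 0.2 0; -0.01 0.2 0.2 0; -0.01 0.22 0.16 0; -0.01 0.23 0.16 0; 0 0 0 0; 0 0 0 0"

```text
time_s: 10.73
tcp_pos: [0.5908, 0.0805, 0.1215]
ee_rot: [[0.033, -0.999, 0.001], [-0.999, -0.033, 0.001], [-0.001, -0.001, -1.0]]
wrist_force: [0.1, -0.8, -1.9]
gripper_width: 0.176
gripper_force: 30.0
```

Request:
move_arm --targets "-0.01 0.25 0.12 0; -0.01 0.25 0.11 0; -0.01 0.27 0.07 0; -0.01 0.27 0.07 0; -0.01 0.28 0.03 0; -0.01 0.28 0.02 0; 0 0 0 0; 0 0 0 0"

```text
time_s: 11.4
tcp_pos: [0.589, 0.1208, 0.1314]
ee_rot: [[0.033, -0.999, 0.0], [-0.999, -0.033, 0.001], [-0.001, -0.001, -1.0]]
wrist_force: [-0.3, 0.1, -3.5]
gripper_width: 0.178
gripper_force: 30.0
```

Request:
move_arm --targets "-0.01 0.28 0 0; -0.01 0.28 -0.02 0; 0 0.1 -0.02 0; 0 0 0 0; 0 0 0 0"

```text
time_s: 11.82
tcp_pos: [0.5887, 0.1299, 0.136]
ee_rot: [[0.033, -0.999, -0.0], [-0.999, -0.033, -0.01], [0.01, 0.001, -1.0]]
wrist_force: [-4.5, -20.6, 19.0]
gripper_width: 0.176
gripper_force: 30.2
```

```bash
python3 - <<'E'
from station import *
import cv2,numpy as np
a=capture("top")["image"][150:250,170:303];b=capture("side")["image"][110:210,240:373];s=sense();print(s["tcp_pos"].round(4),s["wrist_force"].round(2))
cv2.imwrite("pics/g6.png",np.hstack([cv2.resize(x,(400,300),interpolation=2) for x in(a,b)]))
E
```

```text
[0.5887 0.1299 0.136 ] [ -5.2  -20.54  18.75]
```

Request:
move_arm --targets "0 -0.2 0 0; 0.01 -0.3 0 0; 0.01 -0.3 0 0; 0 0 0 0; 0 0 0 0"

```text
time_s: 12.33
tcp_pos: [0.5897, 0.1163, 0.1308]
ee_rot: [[0.032, -0.999, 0.002], [-0.999, -0.032, 0.001], [-0.0, -0.002, -1.0]]
wrist_force: [0.2, -2.1, 0.6]
gripper_width: 0.173
gripper_force: 31.4
```

```bash
python3 - <<'E'
from station import *
import cv2,numpy as np
a=capture("top")["image"][150:250,170:303];b=capture("side")["image"][110:210,240:373];s=sense();print(s["tcp_pos"].round(4),s["wrist_force"].round(2),s["joints"].round(1))
cv2.imwrite("pics/g7.png",np.vstack([cv2.imread("pics/g6.png"),np.hstack([cv2.resize(x,(400,300),interpolation=2) for x in(a,b)])]))
E
```

```text
[0.5897 0.1163 0.1308] [ 0.07 -2.99  1.13] [ 26.6  24.2 -10.3   0.  -55.5 -24.8]
```

View pics/g7.png

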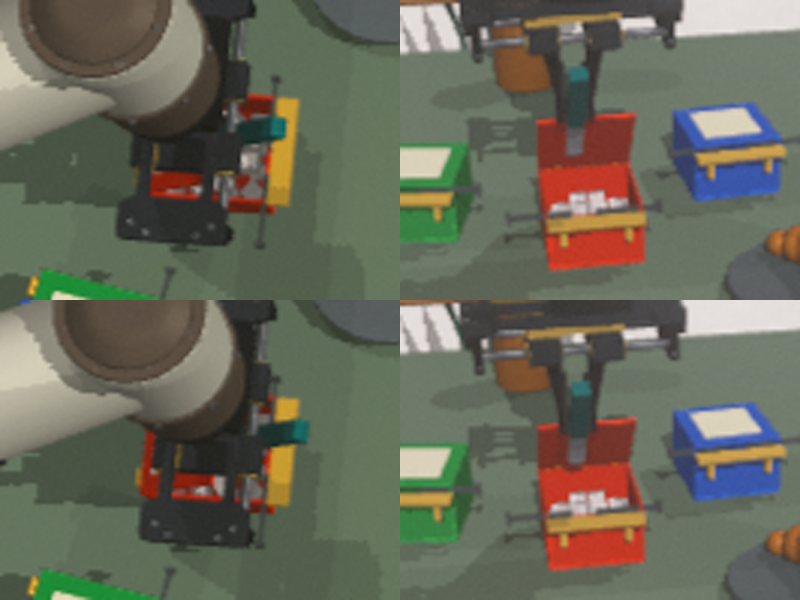

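The cover stands up, with its top edge at (537,122)–(635,113) in the upper right crop. The spreader has pitched tip-down in the grip, with its handle end at (580,385) in the lower right crop. I'll compute both angles.

```bash
python3 - <<'E'
from h import *
tin,spr=np.load("p.npy");k=400/133
sd=lambda u,v:((u-400+.5)/k-.5+240,(v+.5)/3-.5+110)
tp=lambda u,v:((u+.5)/k-.5+170,(v+.5)/3-.5+150)
for a,b in (((537,122),(635,113)),((537,425),(635,416))):
    o=300 if b[1]>300 else 0
    def f(t):
        return np.ravel([proj("side",pose(tin,[[.05-.1*np.cos(t[0])-.0*np.sin(t[0]),y,.058+.1*np.sin(t[0])]]))[0]-sd(u,v-o) for y,(u,v) in((.045,a),(-.045,b))])
    for t0 in(1.2,1.8):
        r=least_squares(f,[t0]);print(np.degrees(r.x),r.fun.round(1))
    for th in(80,90,100,106): print(th,f([np.radians(th)]).round(1))
for s,t,n in(((580,383-300),(307,432-300),"lower"),((578,68),(285,128),"upper")):
    x,e=tri(sd(*s),tp(*t));print(n,"handle end",(x*1e3).round(1),e)
E
```

```text
[50.81273128] [ 0.  -0.3  0.1  0.2]
[50.81273131] [ 0.  -0.3  0.1  0.2]
80 [ -1.6 -13.4  -2.3 -12.7]
90 [ -2.1 -16.   -3.1 -15.3]
100 [ -2.4 -17.5  -3.9 -16.8]
106 [ -2.6 -18.   -4.3 -17.2]
[49.06741481] [ 0.1 -0.3  0.3  0.2]
[49.06741486] [ 0.1 -0.3  0.3  0.2]
80 [ -1.6 -14.4  -2.3 -13.7]
90 [ -2.1 -17.   -3.1 -16.3]
100 [ -2.4 -18.5  -3.9 -17.8]
106 [ -2.6 -19.   -4.3 -18.2]
lower handle end [590.3  49.8 195.9] 0.21966675767566812
upper handle end [590.   65.  203.6] 0.20379835041546812
```

The cover stands at about 50°. The spreader is tilted about 45° tip-down along its underside, and the edge had caught on the handle's step, which explains the 20 N. I'll now push normal to the cover, following its arc.

Request:
move_arm --targets "0 0 0.12 0; 0 0.19 0.17 0; -0.01 0.19 0.17 0; 0 0.2 0.18 0; -0.01 0.22 0.14 0; -0.01 0.22 0.14 0; 0 0 0 0; 0 0 0 0"

```text
time_s: 13.1
tcp_pos: [0.588, 0.1421, 0.1537]
ee_rot: [[0.033, -0.999, -0.0], [-0.999, -0.033, 0.0], [-0.0, 0.0, -1.0]]
wrist_force: [0.2, -1.0, -3.4]
gripper_width: 0.178
gripper_force: 30.0
```

Request:
move_arm --targets "-0.01 0.22 0.13 0; -0.01 0.24 0.1 0; 0 0.24 0.1 0; -0.01 0.24 0.08 0; 0 0 0 0; 0 0 0 0"

```text
time_s: 13.6
tcp_pos: [0.5875, 0.1654, 0.1642]
ee_rot: [[0.033, -0.999, 0.0], [-0.999, -0.033, -0.0], [0.0, -0.0, -1.0]]
wrist_force: [-1.7, -3.3, -0.8]
gripper_width: 0.171
gripper_force: 30.0
```

```bash
cat > lid.py <<'E'
from station import *
from h import *
tin,_=np.load("p.npy")
b=capture("side")["image"];s=sense();print(s["tcp_pos"].round(4),s["wrist_force"].round(2))
h=cv2.cvtColor(b,cv2.COLOR_BGR2HSV);red=((h[...,0]<7)|(h[...,0]>174))&(h[...,1]>150)&(h[...,2]>50)
# scan along edge trajectories at tin y=+-36: highest red pixel
for y in(.038,.03,-.03,-.038):
    out=[]
    for t in range(20,110,2):
        q=proj("side",pose(tin,[[.05-.1*np.cos(np.radians(t)),y,.058+.1*np.sin(np.radians(t))]]))[0].round().astype(int)
        out.append((t,int(red[q[1],q[0]])))
    print(y,"".join(str(o[1]) for o in out), max([o[0] for o in out if o[1]],default=None))
E
python3 lid.py
```

```text
[0.5875 0.1654 0.1642] [-0.88 -3.61 -2.18]
0.038 111111111111111111111111111110000000000000000 76
0.03 111011111111111111111111111110000000000000000 76
-0.03 111111111111111111111111111100000000000000000 74
-0.038 000000000000000111111111111110000000000000000 76
```

The cover is at about 77° and follows the blade. Continuing past upright.

Request:
move_arm --targets "-0.01 0.25 0.06 0; -0.01 0.25 0.05 0; -0.01 0.26 0.04 0; -0.01 0.26 0.03 0; -0.01 0.26 0.02 0; 0 0 0 0; 0 0 0 0"

```text
time_s: 14.23
tcp_pos: [0.586, 0.1922, 0.1694]
ee_rot: [[0.032, -0.999, -0.003], [-0.999, -0.032, -0.01], [0.009, 0.003, -1.0]]
wrist_force: [0.3, -14.3, 1.1]
gripper_width: 0.171
gripper_force: 29.9
```

Request:
move_arm --targets "-0.01 0.2 0 0; -0.01 0.2 0 0; 0 0.15 0 0; 0 0 0 0; 0 0 0 0"

```text
time_s: 14.65
tcp_pos: [0.5872, 0.2119, 0.1701]
ee_rot: [[0.031, -1.0, 0.004], [-1.0, -0.031, 0.004], [-0.004, -0.004, -1.0]]
wrist_force: [-0.2, 0.5, -0.3]
gripper_width: 0.029
gripper_force: 0.0
```

```bash
python3 lid.py
```

```text
[0.5869 0.2123 0.1699] [-0.18 -0.36 -0.33]
0.038 111111111111111111111111111111111111111111111 108
0.03 111000000011111111111111111111111111111111111 108
-0.03 111111111111111111111111111111111111111111110 106
-0.038 000000000000000000000011100011111111111111111 108
```

The spreader has slipped out of the grip, and the cover is at about its stop. I'll clear the arm away and locate the spreader by colour.

Request:
move_arm --targets "0 0 0.8 0; 0 0 0.9 0; 0 0 0.9 0; 0 0 0.9 0; 0 -0.9 0.3 0; -0.4 -0.9 0 0; -0.8 -0.9 0 0; -0.9 -0.9 0 0; -0.9 -0.9 0 0; -0.9 -0.9 0 0" --gripper 45

```text
time_s: 15.53
tcp_pos: [0.488, 0.0763, 0.2643]
ee_rot: [[0.033, -0.999, 0.003], [-0.999, -0.033, 0.003], [-0.002, -0.003, -1.0]]
wrist_force: [-0.3, -0.9, -0.5]
gripper_width: 0.512
gripper_force: 0.0
```

Request:
move_arm --targets "-0.6 -0.9 0 0; -0.6 -0.9 0 0; -0.3 -0.9 0 0; 0 -0.9 0 0; 0 -0.9 0 0; 0 -0.9 0 0; 0 -0.9 0 0; 0 -0.9 0 0; 0 -0.9 0 0; 0 0 0 0"

```text
time_s: 16.37
tcp_pos: [0.4519, -0.1281, 0.2644]
ee_rot: [[0.03, -1.0, 0.003], [-1.0, -0.03, 0.001], [-0.0, -0.003, -1.0]]
wrist_force: [-0.1, -0.2, 0.3]
gripper_width: 0.517
gripper_force: 0.0
```

```bash
python3 lid.py; cat > teal.py <<'E'
from station import *
import cv2,pickle,numpy as np
from h import *
for n in("side","top"):
    c=capture(n);pickle.dump(c,open(n+"2.pkl","wb"));im=c["image"]
    def blobs(im):
        h=cv2.cvtColor(im,cv2.COLOR_BGR2HSV)
        m=((h[...,0]>80)&(h[...,0]<98)&(h[...,1]>120)&(h[...,2]>35)).astype(np.uint8)
        return cv2.connectedComponentsWithStats(m)
    for nm,I in(("old",C[n]["image"]),("new",im)):
        k,lab,st,ce=blobs(I)
        for i in range(1,k):
            if st[i,4]>15:
                pts=np.argwhere(lab==i)[:,::-1].astype(np.float32);print(n,nm,st[i],ce[i].round(1),[np.round(v,1) for v in cv2.minAreaRect(pts)])
E
python3 teal.py; python3 -c "
from station import *;s=sense();print(s['tcp_pos'],s['time_s'])"
```

```text
[ 0.4518 -0.1271  0.2643] [ 0.09 -0.45 -0.24]
0.038 111111111111111111111111111111111111111111111 108
0.03 111111111111111111111111111111111111111111111 108
-0.03 111111111111111111111111111111111111111111110 106
-0.038 000000000000000000000001100011111111111111111 108
side old [284 332  33  24 269] [300.5 343.4] [array([300.8, 343. ]), array([ 8.1, 35.3]), np.float64(58.4)]
side new [284 332  33  24 268] [300.6 343.3] [array([300.9, 343.2]), array([ 7.7, 35.3]), np.float64(59.0)]
top old [460 232  15  23  98] [467.3 242.9] [array([467.3, 242.8]), array([25.1,  3.8]), np.float64(61.9)]
top new [280 196  34  16 197] [296.9 203.5] [array([296.9, 203.7]), array([ 5.7, 34.2]), np.float64(71.6)]
top new [460 232  15  23  95] [467.2 242.7] [array([467.3, 242.8]), array([25.1,  3.7]), np.float64(61.4)]
top new [393 277  11   2  19] [397.7 277.5] [array([398. , 277.5]), array([ 1., 10.]), np.float64(90.0)]
top new [412 277  11   4  22] [417.7 278.2] [array([417. , 278.5]), array([ 3., 10.]), np.float64(90.0)]
[ 0.4514921  -0.12600816  0.2641642 ] 16.5167
```

```bash
python3 - <<'E'
from h import *
def cm(n,x0,x1,y0,y1):
    im=pickle.load(open(n+"2.pkl","rb"))["image"];h=cv2.cvtColor(im,cv2.COLOR_BGR2HSV).astype(int)
    print(n,x0,x1)
    for y in range(y0,y1):
        r=""
        for x in range(x0,x1):
            H,S,V=h[y,x]
            r+="R" if (H<8 or H>172) and S>120 else "Y" if 15<H<32 and S>110 else "T" if 78<H<100 and S>95 else "S" if S<60 and V>85 else "k" if V<45 else "."
        print(y,r)
cm("top",232,322,186,222)
print(proj("side",[.61,.03,.01]),proj("side",[.59,-.04,.01]))
cm("side",265,345,165,240)
E
```

```text
top 232 322
186 S.RRSSSSS.RRRSSSSRRRRRRRRRRR.YYYYYYYY.SSSSSSSSSSSSSSSSSSSSSSSSSSSSSSSSSSSSSSSSSSSSSSSSSSSS
187 S.RSSSSSS.RSSSSSS.RRRRRRRRRRSYYYYYYYY.SSSSSSSSSSSSSSSSSSSSSSSSSSSSSSSSSSSSSSSSSSSSSSSSSSSS
188 SS.SSSSSSSSSSSSSSS.RR.SSSSSS.YYYYYYYY.SSSSSSSSSSSSSSSSSSSSSSSSSSSSSSSSSSSSSSSSSSSSSSSSSSSS
189 SSSSSSSSSSSSSSSSSSS.R.SSSSSS.YYYYYYYY.SSSSSSSSSSSSSSSSSSSSSSSSSSSSSSSSSSSSSSSSSSSSSSSSSSSS
190 SSSSSSSSSSSSSSSSSSSSR.SSSSSS.YYYYYYYY.SSSSSSSSSSSSSSSSSSSSSSSSSSSSSSSSSSSSSSSSSSSSSSSSSSSS
191 SS...SSSSSSSSSSSSSSSR.SSSSSSSYYYYYYYY.SSSSSSSSSSSSSSSSSSSSSSSSSSSSSSSSSSSSSSSSSSSSSSSSSSSS
192 ..RRRSSSSS..SSSSSSSRR.SSSSSSSYYYYYYYYSSSSSSSSSSSSSSSSSSSSSSSSSSSSSSSSSSSSSSSSSSSSSSSSSSSSS
193 SS.RR.SSSRRRSSSSSSRRRSSSSSSSSYYYYYYYYSSSSSSSSSSSSSSSSSSSSSSSSSSSSSSSSSSSSSSSSSSSSSSSSSSSSS
194 SS.R.SSS.RSSSSSSSR.SSSSSSSSS.YYYYYYYYSSSSSSSSSSSSSSSSSSSSSSSSSSSSSSSSSSSSSSSSSSSSSSSSSSSSS
195 SS..SSSS..SSSSSSSSSSSSSSSS.SYYYYYYYYYSSSSSSSSSSSSSSSSSSSSSSSSSSSSSSSSSSSSSSSSSS..SSSSSSSSS
196 SS.SSSSSSSSSSSSSSSSSSSSSSSSSYYYYYYYY.SSSSSSSSSSSSSSSSSSSSSSSSSSSSSSSSSSSSSSSS.TTT.SSSSSSSS
197 SSSSSSSSSSSSSSSSSSSSSSSSSSS.YYYYYYYY.SS
[... 8079 characters left out ...]
SSSSSSSSSSSSSSSSSSSS
232 SSSSSSSSSSSSSSSSSSSSSSSSSSSSSSSSSSSSSSSSSSSSSSSSSSSSS.YYY.SSSSSSSSSSSSSSSSSSSSSS
233 SSSSSSSSSSSSSSSSSSSSSSSSSSSSSSSSSSSSSSSSSSSSSSS.YYYYYYYYY.SSSSSSSSSSSSSSSSSSSSSS
234 SSSSSSSSSSSSSSSSSSSSSSSSSSSSSSSSSSSSSSSSSSSSSYYYYYYYYYYYYY.SSSSSSSSSSSSSSSSSSSSS
235 SSSSSSSSSSSSSSSSSSSSSSSSSSSSSSSSSSSSSSSSSSSSS.YYYYYYYYYYYY.SSSSSSSSSSSSSSSSSSSSS
236 SSSSSSSSSSSSSSSSSSSSSSSSSSSSSSS..SSSSSSSSSSSS.YYYYYYYYYYYYY.SSSSSSSSSSSSSSSSSSSS
237 SSSSSSSSSSSSSSSSSSSSSSSSS.YYYYYYY.SSSSSSSSSSSS.YYYYYYYYYYYY.SSSSSSSSSSSSSSSSSSSS
238 SSSSSSSSSSSSSSSSSSSS.YYYYYYYYYYYYY.SSSSSSSSSSS.YYYYYYYYYYYYY.SSSSSSSSSSSSSSSSSSS
239 SSSSSSSSSSSSSSSSSSSS.YYYYYYYYYYYYY.SSSSSSSSSSSS.YYYYYYYYYYYYY.SSSSSSSSSSSSSSSSSS
```

The handle lies on the table in front of the tin, at top px (280–314, 196–212) and side px (301–319, 204–218). I need to know which end the blade is on, and the handle's pose.

```bash
python3 - <<'E'
from h import *
I={n:pickle.load(open(n+"2.pkl","rb"))["image"] for n in("side","top")}
for n,a,b in(("top",(280.5,209),(312.5,198.5)),("side",(303,205.5),(316.5,218))):
    a,b=np.array(a),np.array(b);d=(b-a)
    for t in np.arange(-1.1,2.2,.1):
        p=(a+t*d).round().astype(int);o=(a+t*d+np.array([-d[1],d[0]])/np.hypot(*d)*8).round().astype(int)
        print(n,round(t,1),p,I[n][p[1],p[0]],"off",I[n][o[1],o[0]])
k=lambda P:(P*1e3).round(1)
for s,t in(((303,205.5),(280.5,209)),((316.5,217),(312.5,198.5))):
    x,e=tri(s,t);print(k(x),e)
E
```

```text
top -1.1 [245 221] [157 175 179] off [174 195 199]
top -1.0 [248 220] [152 170 175] off [172 192 197]
top -0.9 [252 218] [144 161 165] off [169 189 194]
top -0.8 [255 217] [138 155 160] off [164 185 188]
top -0.7 [258 216] [131 148 150] off [162 182 186]
top -0.6 [261 215] [118 141 148] off [160 180 184]
top -0.5 [264 214] [ 80 145 174] off [156 174 178]
top -0.4 [268 213] [ 85 105  93] off [151 170 174]
top -0.3 [271 212] [ 83 103  91] off [ 86  99 107]
top -0.2 [274 211] [81 98 89] off [95 95 96]
top -0.1 [277 210] [68 85 77] off [73 86 96]
top 0.0 [280 209] [65 76 61] off [53 58 61]
top 0.1 [284 208] [90 97 42] off [ 90 108  99]
top 0.2 [287 207] [91 97 40] off [ 92 116 101]
top 0.3 [290 206] [91 97 41] off [ 92 115 101]
top 0.4 [293 205] [90 97 41] off [ 90 113  99]
top 0.5 [297 204] [90 96 38] off [ 94 119 103]
top 0.6 [300 203] [ 94 100  39] off [ 90 113  98]
top 0.7 [303 202] [ 95 101  37] off [ 96 121 106]
top 0.8 [306 201] [ 95 101  37] off [ 98 123 106]
top 0.9 [309 200] [ 94 101  36] off [ 96 120 105]
top 1.0 [313 198] [ 99 104  48] off [ 96 121 105]
top 1.1 [316 197] [176
[... 1564 characters left out ...]
109 128 116]
side 1.0 [316 218] [83 87 60] off [108 126 115]
side 1.1 [318 219] [108 109  79] off [109 126 116]
side 1.2 [319 221] [161 159 162] off [109 128 115]
side 1.3 [321 222] [172 167 171] off [107 127 116]
side 1.4 [322 223] [171 168 172] off [109 128 117]
side 1.5 [323 224] [173 169 172] off [109 129 117]
side 1.6 [325 226] [167 163 166] off [108 128 116]
side 1.7 [326 227] [161 156 160] off [ 50 189 221]
side 1.8 [327 228] [161 157 159] off [ 93 195 223]
side 1.9 [329 229] [185 179 183] off [134 200 222]
side 2.0 [330 231] [165 162 166] off [172 196 204]
side 2.1 [331 232] [135 135 137] off [183 206 216]
[591.   47.7   1.7] 0.09865277668848194
[622.3 -31.3  10.6] 1.0393278606795775
```

```bash
python3 - <<'E'
from h import *
I=pickle.load(open("top2.pkl","rb"))["image"]
a,b=np.array([280.5,209]),np.array([312.5,198.5]);d=b-a;n=np.array([-d[1],d[0]])/np.hypot(*d)
for t in(.5,1.4): print(t,[int(I[tuple((a+t*d+k*n).round().astype(int)[::-1])].min()) if t>1 else int(I[tuple((a+t*d+k*n).round().astype(int)[::-1])][2]) for k in range(-7,8)])
def teal(n):
    im=pickle.load(open(n+"2.pkl","rb"))["image"];h=cv2.cvtColor(im,cv2.COLOR_BGR2HSV)
LT=[(115,0,7),(45,0,14),(-45,0,14)]
UT=[(339.8,189.3),(314.3,198.2),(280.3,209)];US=[(331.5,232),(318,218.5)]
def g(p):return np.ravel([proj("top",pose(p,np.array(l)/1e3))[0]-u for l,u in zip(LT,UT)]+[proj("side",pose(p,np.array(l)/1e3))[0]-u for l,u in zip(LT,US)])
for free in(1,0):
    r=least_squares(lambda p:np.r_[g(p),0 if free else (p[3]+.0035)*1e5],[.6,.0,-1.2,0],x_scale=[.01,.01,.1,.01]);print("spr",(r.x*1e3).round(1),np.degrees(r.x[2]),r.fun.round(1))
    print("tip",pose(r.x,[[.115,0,.007]]))
from station import *
s=sense();print(s["tcp_pos"],np.degrees(np.arctan2(s["ee_rot"][1,1],s["ee_rot"][0,1])),s["joints"].round(1))
E
```

```text
0.5 [102, 102, 100, 79, 44, 41, 39, 39, 41, 39, 53, 85, 89, 89, 93]
1.4 [97, 92, 93, 93, 108, 168, 173, 172, 173, 172, 145, 89, 85, 92, 98]
spr [  606.9     6.2 -1157.3    -3.3] -66.30811556407647 [ 0.2  1.7 -0.3  0.5 -0.1  0.3  1.6  0.5  0.7 -1.2  0. ]
tip [[ 0.65311167 -0.09911836  0.00370147]]
spr [  606.9     6.3 -1157.2    -3.5] -66.30230169089016 [ 0.1  1.7 -0.3  0.5 -0.1  0.3  1.6  0.6  0.7 -1.1  0. ]
tip [[ 0.6531466  -0.09905267  0.0035    ]]
[ 0.4514921  -0.12600816  0.2641642 ] -178.16061775738368 [  4.3   4.8 -16.5  -0.  -68.6  -2.5]
```

The spreader lies flat on the table: origin about (607, 7), yaw −66.3°, blade just over the mat's edge, width correct. I'll re-grasp it at the handle's middle.

Request:
move_arm --targets "0.88 0.76 -0.4 0.62; 0.9 0.76 -0.4 0.62; 0.9 0.76 -0.5 0.62; 0.9 0.76 -0.5 0.62; 0.88 0.76 -0.5 0.62; 0.88 0.76 -0.5 0.62; 0.88 0.76 -0.5 0.65; 0 0 -0.8 0; 0 0 -0.8 0; 0 0 0 0"

```text
time_s: 17.35
tcp_pos: [0.6038, 0.0083, 0.1367]
ee_rot: [[0.403, -0.915, -0.008], [-0.915, -0.403, -0.0], [-0.003, 0.008, -1.0]]
wrist_force: [-1.7, 0.0, -0.8]
gripper_width: 0.516
gripper_force: 0.0
```

Request:
move_arm --targets "0 0 -0.9 0; 0 0 -0.9 0; 0 0 -0.9 0; 0 0 0 0; 0 0 0 0"

```text
time_s: 17.77
tcp_pos: [0.6063, 0.0069, 0.0742]
ee_rot: [[0.403, -0.915, -0.0], [-0.915, -0.403, -0.0], [0.0, 0.001, -1.0]]
wrist_force: [0.5, 0.1, 0.9]
gripper_width: 0.513
gripper_force: 0.0
```

Request:
move_arm --targets "0 0 -0.9 0; 0 0 -0.8 0; 0 0 -0.6 0; 0 0 -0.3 0; 0 0 -0.16 0; 0 0 0 0; 0 0 0 0"

```text
time_s: 18.35
tcp_pos: [0.6075, 0.0066, 0.0063]
ee_rot: [[0.402, -0.916, 0.003], [-0.916, -0.402, 0.0], [0.001, -0.003, -1.0]]
wrist_force: [0.3, 0.4, 0.1]
gripper_width: 0.518
gripper_force: 0.0
```

Request:
move_arm --targets "0 0 0 0; 0 0 0 0; 0 0 0 0; 0 0 0 0; 0 0 0 0; 0 0 0 0; 0 0 0 0; 0 0 0 0" --gripper 0

```text
time_s: 19.02
tcp_pos: [0.6066, 0.0064, 0.0051]
ee_rot: [[0.402, -0.916, 0.001], [-0.916, -0.402, 0.0], [0.0, -0.001, -1.0]]
wrist_force: [0.2, 0.3, 1.2]
gripper_width: 0.184
gripper_force: 30.0
```

Request:
move_arm --targets "0 0 0.5 0; 0 0 0.8 0; 0 0 0.8 0; -0.16 -0.8 0 -0.25; -0.16 -0.8 0 -0.25; -0.17 -0.85 0 -0.25; -0.17 -0.85 0 -0.25; -0.17 -0.85 0 -0.25; -0.17 -0.85 0 -0.25; -0.17 -0.85 0 -0.25"

```text
time_s: 19.85
tcp_pos: [0.5761, -0.1408, 0.0568]
ee_rot: [[0.257, -0.967, -0.001], [-0.967, -0.257, 0.0], [-0.001, 0.001, -1.0]]
wrist_force: [-0.6, 0.2, -1.5]
gripper_width: 0.177
gripper_force: 30.0
```

Request:
move_arm --targets "-0.17 -0.81 0 -0.25; 0 0 0 0; 0 0 -0.6 0; 0 0 -0.6 0; 0 0 -0.4 0; 0 0 -0.2 0; 0 0 0 0; 0 0 0 0"

```text
time_s: 20.52
tcp_pos: [0.5729, -0.16, 0.0122]
ee_rot: [[0.237, -0.971, -0.0], [-0.971, -0.237, -0.0], [0.0, 0.0, -1.0]]
wrist_force: [-0.4, -0.5, 0.2]
gripper_width: 0.176
gripper_force: 30.0
```

Request:
move_arm --targets "0 0 -0.08 0; 0 0 -0.07 0; 0 0 0 0; 0 0 0 0; 0 0 0 0"

```text
time_s: 20.93
tcp_pos: [0.5729, -0.1602, 0.0088]
ee_rot: [[0.237, -0.972, 0.001], [-0.972, -0.237, -0.0], [0.0, -0.0, -1.0]]
wrist_force: [0.3, 0.0, -0.9]
gripper_width: 0.178
gripper_force: 30.0
```

Request:
move_arm --targets "0 0 0 0; 0 0 0 0; 0 0 0 0; 0 0 0 0; 0 0 0 0; 0 0 0 0" --gripper 45

```text
time_s: 21.43
tcp_pos: [0.5728, -0.1602, 0.0086]
ee_rot: [[0.237, -0.972, 0.0], [-0.972, -0.237, -0.0], [0.0, -0.0, -1.0]]
wrist_force: [-0.5, 1.1, 0.1]
gripper_width: 0.491
gripper_force: 0.0
```

Request:
move_arm --targets "0 0 0.3 0; 0 0 0.6 0; 0 0 0.9 0; 0 0 0.9 0; 0 0 0.9 0; 0 0 0.9 0; -0.8 0.6 0.9 0; -0.9 0.6 0 0; -0.9 0.6 0 0; -0.9 0.6 0 0"

```text
time_s: 22.27
tcp_pos: [0.4844, -0.0997, 0.1445]
ee_rot: [[0.236, -0.972, 0.002], [-0.972, -0.236, 0.0], [0.0, -0.002, -1.0]]
wrist_force: [0.4, 1.3, -0.2]
gripper_width: 0.517
gripper_force: 0.0
```

Request:
move_arm --targets "-0.9 0.6 0.5 0; -0.8 0.6 0.5 0; -0.8 0.6 0.5 0; -0.5 0.6 0.5 0; 0 0.8 0 0; 0 0.8 0 0; 0 0.8 0 0; 0 0 0 0; 0 0 0 0"

```text
time_s: 23.02
tcp_pos: [0.4102, 0.0204, 0.1941]
ee_rot: [[0.239, -0.971, 0.001], [-0.971, -0.239, 0.0], [-0.0, -0.001, -1.0]]
wrist_force: [-0.5, 0.1, 0.0]
gripper_width: 0.517
gripper_force: 0.0
```

```bash
python3 lid.py; python3 - <<'E'
from station import *
import cv2,pickle
from h import *
N={}
for n in("side","top"):
    im=capture(n)["image"];N[n]=im;d=np.abs(im.astype(int)-C[n]["image"]).max(2)
    for nm,(x0,y0,x1,y1) in ({"spoon":(335,260,430,300),"cup":(365,120,425,170),"plate":(270,105,330,168)} if n=="top" else {"spoon":(225,245,265,310),"cup":(370,220,425,275),"plate":(345,180,410,220)}).items():
        q=d[y0:y1,x0:x1];print(n,nm,"changed px",int((q>40).sum()),q.size)
im=N["top"];h=cv2.cvtColor(im,cv2.COLOR_BGR2HSV)
m=((h[...,0]>78)&(h[...,0]<100)&(h[...,1]>95)).astype(np.uint8);k,lab,st,ce=cv2.connectedComponentsWithStats(m)
for i in range(1,k):
    if st[i,4]>60: print(st[i],[np.round(v,1) for v in cv2.minAreaRect(np.argwhere(lab==i)[:,::-1].astype(np.float32))])
for nm in("top","side"):
  print(nm,proj(nm,pose([.573,-.16,np.radians(-76.3),-.001],np.array([(115,0,7),(45,0,14),(-45,0,14)])/1e3)).round(1))
E
```

```text
[0.4101 0.0198 0.1939] [ 0.57 -0.45  0.68]
0.038 111111111111111111111111111111111111111111111 108
0.03 111111111111111111111111111111111111111111111 108
-0.03 111111111111111111111111111111111111111111110 106
-0.038 000000000000000000000001100011111111111111111 108
side spoon changed px 0 2600
side cup changed px 0 3025
side plate changed px 0 2600
top spoon changed px 0 3800
top cup changed px 0 3000
top plate changed px 0 3780
[345 219  34  10 168] [array([361.4, 223.4]), array([ 4.9, 33.8]), np.float64(81.9)]
[460 231  16  24 117] [array([467.4, 242.8]), array([26. ,  4.4]), np.float64(61.4)]
[392 276  31   6 117] [array([407. , 278.5]), array([ 5., 30.]), np.float64(90.0)]
top [[405.6 217.8]
 [378.7 221.1]
 [343.4 225.9]]
side [[318.9 279.6]
 [308.  257.7]
 [295.9 236.3]]
```

The spreader is on the mat where planned, and the pixels in the bystanders' regions have not changed. One last check: the cover angle from the top view.

```bash
python3 - <<'E'
from station import *
from h import *
tin,_=np.load("p.npy")
im=capture("top")["image"];h=cv2.cvtColor(im,cv2.COLOR_BGR2HSV)
for y in(.03,0,-.03):
    for t in(80,90,95,100,106):
        a=np.radians(t);print(y,t,proj("top",pose(tin,[[.05-.1*np.cos(a),y,.058+.1*np.sin(a)]]))[0].round(1))
    p=proj("top",pose(tin,[[.05,y,.158]]))[0].round().astype(int)
    print([(int(x),*map(int,im[p[1],x])) for x in range(p[0]-14,p[0]+8)])
E
```

```text
0.03 80 [216.7 201.6]
0.03 90 [209. 201.]
0.03 95 [205.2 200.7]
0.03 100 [201.5 200.6]
0.03 106 [197.3 200.5]
[(195, 58, 78, 126), (196, 20, 46, 180), (197, 0, 36, 194), (198, 0, 30, 192), (199, 0, 31, 193), (200, 0, 30, 193), (201, 0, 32, 194), (202, 0, 31, 194), (203, 0, 34, 194), (204, 0, 32, 194), (205, 0, 32, 193), (206, 1, 33, 194), (207, 0, 33, 193), (208, 1, 33, 195), (209, 0, 33, 194), (210, 0, 32, 194), (211, 1, 36, 194), (212, 0, 34, 194), (213, 0, 33, 193), (214, 0, 31, 193), (215, 0, 31, 193), (216, 0, 29, 192)]
0 80 [218.2 188.7]
0 90 [210.5 188.1]
0 95 [206.7 187.8]
0 100 [203.  187.7]
0 106 [198.8 187.6]
[(196, 70, 86, 75), (197, 39, 58, 169), (198, 1, 44, 219), (199, 0, 38, 206), (200, 0, 31, 193), (201, 0, 31, 193), (202, 0, 31, 192), (203, 0, 33, 193), (204, 0, 33, 193), (205, 0, 32, 193), (206, 0, 33, 193), (207, 0, 33, 193), (208, 0, 30, 192), (209, 0, 34, 193), (210, 0, 31, 193), (211, 3, 33, 194), (212, 1, 35, 194), (213, 1, 35, 194), (214, 4, 36, 195), (215, 0, 33, 192), (216, 1, 34, 192), (217, 0, 33, 194)]
-0.03 80 [219.7 175.9]
-0.03 90 [212.  175.3]
-0.03 95 [208.2 175.1]
-0.03 100 [204.6 174.9]
-0.03 106 [200.4 174.9]
[(198, 81, 103, 111), (199, 41, 63, 180), (200, 3, 31, 193), (201, 0, 32, 190), (202, 0, 33, 193), (203, 5, 35, 193), (204, 1, 33, 194), (205, 1, 33, 192), (206, 2, 34, 193), (207, 8, 35, 194), (208, 0, 34, 193), (209, 0, 34, 192), (210, 5, 35, 193), (211, 8, 37, 191), (212, 20, 45, 184), (213, 44, 65, 169), (214, 74, 94, 133), (215, 91, 112, 106), (216, 95, 118, 101), (217, 95, 118, 102), (218, 95, 117, 101), (219, 95, 120, 103)]
```

The top view puts the cover at its stop, about 106°. Handing in.

```bash
python3 -c "
from station import *
print(finish_job())"
```

```text
the job is handed in; nothing more can be done
None
```

The job is handed in: the cover was prised up through the notch and stands open at its stop (about 106°), the spreader lies flat on the mat, and the spoon, cup and plate look unmoved. On the final push past upright, the spreader slipped from the grip onto the table in front of the tin, so I picked it up again and laid it on the mat.

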